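# Clamp a toppled specimen in the screw press: touch plus a quarter turn

## Robot

A 6-joint arm with a two-finger parallel gripper is mounted at the origin on a cart in front of the work surface, level with it; the furniture and walls round the work are solid. World frame = base frame: x ahead of the robot, y to its left, z up, the work surface at z = 0. Lengths are in m, angles in rad, forces in N, time in s.
With the tool pointing down it reaches from about 0.35 to 0.975 m from the base axis. Payload 4.9 kg.
Tool frame: the origin (TCP) lies on the mounting face of the last link; the fingertips stand 173 mm ahead of it and the grasp point (between the pads) lies 155 mm ahead of it; z points along the fingers, y is the line along which they close (so a half turn about z gives the same grasp; the last joint's range is limited). The gripper opens to 85 mm and grips with 20 to 120 N. Pads are 22 mm wide; open, the fingers measure 114 mm over their backs; the gripper's body (76 mm by 85 mm) begins 54 mm behind the grasp point. The pads swing forward as they close: fully open they stand 13 mm farther back than shut.
Start: joints at [-1.353, 0.053, 1.613, -0, 1.476, -0.119], TCP at [0.207, -0.59, 0.405] pointing down, gripper open.
Joint ranges: [-3.01, 3.01], [-1.01, 2.22], [0.06, 2.58], [-1.02, 4.17], [0.09, 2.62], [-3.14, 3.14]. Speed limits (rad/s): [2.57, 2.57, 3.14, 3.14, 3.14, 3.14].

## Interface

Orientations are given as a rotation vector (axis times angle).
In Python, from station import monitor, eyes, finish_job gives the robot as it stands. The module is installed in compiled form; this text tells all that it offers.
- The arm moves only by the tool step_arm, never from a script. Its argument "commands" is a list of rows, each a list of 3 entries, a list of its own where there are three numbers: the opening in per cent of the stroke, from 0 (shut) to 100 (fully open), then the shift along the tool's x, y, z in mm, then the turn about the tool's z in degrees. In form: [[hand, [x, y, z], yaw], ...]. A call has 1 to 12 rows; each row is the pose to reach, as a shift and turn from the pose commanded when the call began, along the tool's axes at that moment; what a row does not reach only later rows make up. A row lasts 1/8 s, in which the tool goes at most 62.5 mm and 10.7 degrees, less where a joint would pass 70% of its speed; a pose out of reach is approached as far as the arm can. A call with a gripper value outside its range is refused whole. The fingers move at their own pace and stop on an object; "squeeze" is the grip in N (left out, the last holds). Time passes only in rows, so rows that repeat a pose let the fingers close. It gives the time, the measured TCP pose, the force, the opening and the grip force at its end, in the units of the state.
- monitor.get_obs(): the state, without advancing time (a new reading comes with each control period).
- eyes.get_image(name): name is "side" or "top"; returns the picture (400x640x3 uint8, red, green, blue); there is no depth.
- eyes.camera_info(name): a dict with "camera_matrix" (3x3 intrinsics, pixels), "k1" (the pictures are not rectified: a ray, as slopes to the right and down, at radius r is drawn at 1 + k1 r^2 times it, then the intrinsics apply), "extrinsics" (4x4, takes a point from camera to world coordinates). Camera axes: x right, y down, z forward; pixel columns grow to the right and rows downward; lengths in m; the calibration is good to about 2 mm. A picture is of the moment at which its call begins. camera_info takes no time and is no camera call.
- finish_job(): hands the job in; it is judged then, once.
The state is a dict: "t": time; "q": joint angles; "dq": joint speeds; "effort": joint torques, N m; "tool_pos": TCP position; "tool_rot": TCP orientation; "contact_force": force on the tool from outside, world axes, zero at the start; "wrist_torque": the same for the moment, N m; "opening": finger opening in m; "grip_force": force on a finger pad.
Only numpy, scipy, OpenCV 4.12 (cv2) and the standard library are available. Lean on these libraries where they do the work, as an engineer would, in place of code of your own. Each camera call takes 0.05 s, during which the arm holds its last target. There are 200 camera calls.

## Task

The red specimen has toppled over on the specimen rail: stand it upright on the rail between its two neighbours and let go of it, then take it again from above, set it flat in the round nest of the press carriage and push the carriage fully home under the screw. Wind the red-handled crank clockwise (seen from above) until the pressing pad just meets the specimen, which you can feel as the crank suddenly turning harder, then add a quarter turn more and let go. Leave the two neighbours standing where they are.

Things in the scene. Friction and masses are not known exactly. Their poses are not given: they have to be found in the camera images.
- specimen_mid (a point): centre of the dark red round specimen, a solid disc 30 mm in diameter, 21 mm high, about 60 g; its z axis is the disc's axis, which at the start lies level along the rail (centre 36 mm above the worktop; 35.5 mm when it stands on the rail). Either flat end may go down
- specimen_red: the same red specimen; this origin is the centre of one flat end, z along the disc's axis towards the other end
- rail: fixed straight aluminium rail, 250 mm long along its y, 26 mm wide, top 25 mm above its origin (centre of its underside, on the worktop). A groove 22 mm wide, 4 mm deep runs along its top; the toppled specimen lies in it within 20 mm of the rail's middle. Upright specimens stand across the groove and overhang the sides by 2 mm. Only at its ends are there feet, 52 mm wide, 8 mm high
- specimen_black: black round specimen, 30 mm in diameter, 17 mm high, standing on the rail about 100 mm from its middle; origin at the centre of its underside; a bystander
- specimen_beige: beige round specimen, 30 mm in diameter, 17 mm high, standing about 100 mm from the rail's middle on the other side; origin at the centre of its underside; a bystander
- press: fixed screw press; origin on the worktop below the vertical screw and crank axis; x to its back, z up. Base 14 mm high; 18 mm columns at y = +-54 mm; blue bridge 40 deep, 140 wide, 134 to 158 mm high. Below it hangs a sprung pad 28 mm wide, at the start 17 to 38 mm above a specimen in the nest, not known beforehand. One crank turn lowers it 40 mm; once it touches, its spring yields
- carriage (a joint): aluminium carriage sliding on the press's base along the press's x; 0 = fully home (nest below the screw), grows as it is drawn out to the front, up to 0.09 m (out at the start); about 2.5 N of friction moves it, and it stays where it is left
- nest (a point): centre of the floor of the round nest in the carriage, 25 mm above the worktop: a recess 35 mm in diameter and 5 mm deep (rim 30 mm above the worktop) in a block 66 by 66 mm; a specimen resting in it has its centre 10.5 mm above this point
- tab (a point): middle of the front face of the black upright push tab at the front of the carriage, 92 mm in front of the nest's centre; the tab is 44 mm wide, 8 mm thick and reaches from 14 to 56 mm above the worktop
- crank_grip (a point): on the upright red crank handle, 16 mm in diameter, from 175 to 219 mm above the worktop, this point at 200 mm; 45 mm from the screw axis; spins freely on its own axis. Arm and hub below it reach 174 mm above the worktop
- crank (a joint): angle of the crank in rad, growing clockwise seen from above (pad goes down); at 0 the handle points to the back of the press. It takes about 9 N at the handle to turn it freely, suddenly about 15 N once the pad meets the specimen and about 17 N a quarter turn later; it stays where it is left

How it is judged:
By the outcome, as a careful person would: the job done as asked, in the order asked, and still so for the second after the job is handed in, with the robot touching nothing.
It also fails if it takes over 72 s, if anything falls off the work surface, if the arm or the gripper's body presses on something with over 40 N, if the wrist force passes 120 N, or if a joint passes its speed limit or range.

## Working session

There is one attempt and no reset: what is moved stays moved. The work goes in short steps, Python scripts to look and compute and a tool call to move; the robot and the scene stay as the last step left them, time stands still between calls to the robot, and variables do not carry over. Pictures are saved under pics/ and viewed, at most 10 in all, crops included, and the job is handed in when it is done.

Besides the shell and the picture viewer there is one more tool, called after ">>>" as name(argument=value, ...) on one line, values as JSON. step_arm: Moves the arm, as the interface text tells. Its arguments: {"type":"object","properties":{"commands":{"type":"array"},"squeeze":{"type":"number"}},"required":["commands"]}

```bash
mkdir -p pics; cat > h.py <<'E'
import numpy as np, cv2
from station import monitor, eyes, finish_job
from scipy.spatial.transform import Rotation as R
def cam(n):
    c=eyes.camera_info(n); return np.array(c["camera_matrix"]),c["k1"],np.array(c["extrinsics"])
def snap(n,f):
    im=eyes.get_image(n); cv2.imwrite("pics/"+f,im[:,:,::-1]); return im
def proj(n,P):
    K,k,E=cam(n); T=np.linalg.inv(E); P=np.atleast_2d(P).astype(float)
    r,_=cv2.Rodrigues(T[:3,:3]); return cv2.projectPoints(P,r,T[:3,3],K,np.array([k,0,0,0.]))[0][:,0]
def ray(n,uv):
    K,k,E=cam(n); p=cv2.undistortPoints(np.array([[uv]],float),K,np.array([k,0,0,0.]))[0,0]
    return E[:3,3],E[:3,:3]@np.array([p[0],p[1],1])
def at(n,uv,z):
    o,d=ray(n,uv); return o+d*(z-o[2])/d[2]
E
python3 - <<'E'
from h import *
for n in("side","top"):
    snap(n,n+"0.png"); K,k,X=cam(n); print(n,K.round(1).tolist(),k,X.round(3).tolist())
o=monitor.get_obs(); print(o)
E
```

```text
side [[419.1, 0.0, 317.0], [0.0, 419.1, 205.1], [0.0, 0.0, 1.0]] -0.11091809674536456 [[0.889, 0.295, -0.351, 0.888], [0.458, -0.575, 0.678, -0.714], [-0.002, -0.763, -0.646, 0.764], [0.0, 0.0, 0.0, 1.0]]
top [[369.7, 0.0, 323.7], [0.0, 369.7, 200.6], [0.0, 0.0, 1.0]] -0.04893303977288778 [[-0.012, -0.994, 0.107, 0.439], [-1.0, 0.014, 0.021, -0.08], [-0.023, -0.107, -0.994, 1.137], [0.0, 0.0, 0.0, 1.0]]
{'t': 0.1, 'q': array([-1.35300274e+00,  5.33056766e-02,  1.61416804e+00, -2.54385080e-06,
        1.47600881e+00, -1.18991840e-01]), 'dq': array([-0.00023158,  0.00025027, -0.00472258,  0.00060273, -0.00153215,
        0.00131985]), 'effort': array([ 1.18174128e-03, -3.94901526e+01, -3.71363068e+01,  2.89287834e-05,
        3.89887151e-03,  1.21625717e-05]), 'tool_pos': array([ 0.20648579, -0.58964549,  0.40356967]), 'tool_rot': array([-3.09529533e+00, -5.26208738e-01,  1.50474404e-04]), 'contact_force': array([-0.40537173, -0.67825011, -0.03094093]), 'wrist_torque': array([-0.01474287,  0.01678474, -0.01672779]), 'grip_force': 0.0, 'opening': 0.08551732988679867}
```

View pics/side0.png

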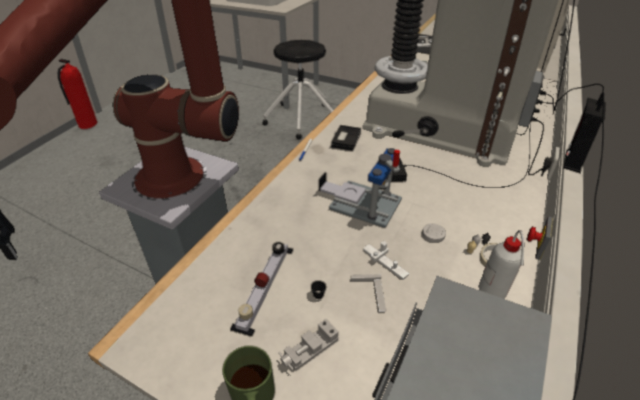

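View pics/top0.png

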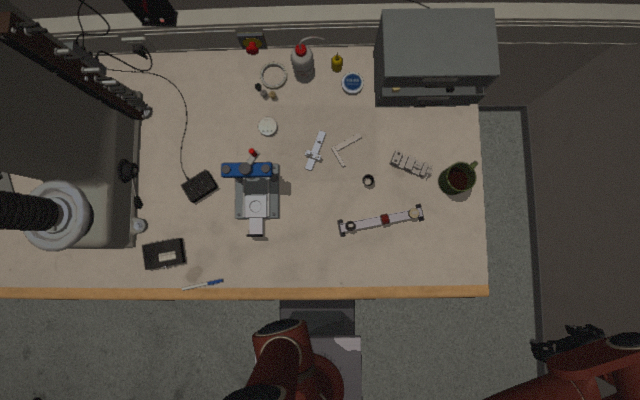

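The side view shows the rail at (240-290, 245-330) with the red disc at (262,280), and the press around (375,185). In the top view the rail runs from (340,228) to (425,212) with the red disc at (385,219). The press is at (250,190), the nest at (256,206) and the red handle at (252,153).

```bash
python3 - <<'E'
from h import *
a=cv2.imread("pics/top0.png"); b=cv2.imread("pics/side0.png")
c1=cv2.resize(a[140:245,215:295],None,fx=5,fy=5,interpolation=cv2.INTER_CUBIC)
c2=cv2.resize(a[195:245,330:435],None,fx=3.8,fy=3.8,interpolation=cv2.INTER_CUBIC)
out=np.zeros((530,800,3),np.uint8); out[:525,:400]=c1; h,w=c2.shape[:2]; out[:h,400:400+w]=c2[:,:400]
c3=cv2.resize(b[235:340,225:300],None,fx=3,fy=3,interpolation=cv2.INTER_CUBIC); out[200:515,400:625]=c3
c4=cv2.resize(b[140:230,310:368],None,fx=3,fy=3,interpolation=cv2.INTER_CUBIC); out[200:470,626:800]=c4
cv2.imwrite("pics/crop.png",out)
for n,im in(("top",a),("side",b)):
    hsv=cv2.cvtColor(im,cv2.COLOR_BGR2HSV); m=(((hsv[...,0]<8)|(hsv[...,0]>172))&(hsv[...,1]>140)&(hsv[...,2]>40)).astype(np.uint8)
    N,_,s,c=cv2.connectedComponentsWithStats(m)
    for i in range(1,N):
        if 12<s[i,4]<600: print(n,s[i],c[i].round(1))
E
```

```text
top [246  42  12  12 104] [251.8  47.8]
top [295  44  11  12  93] [300.4  49.5]
top [249 148   8   8  35] [252.2 151.8]
top [381 215   8   9  45] [384.8 218.5]
top [282 328  25  17 111] [295.8 334.8]
top [253 336  19  19 102] [259.8 343.1]
top [531 370  51  30 416] [558.4 390. ]
top [334 377   9  14  32] [338.7 383.4]
top [295 389  11  11  52] [299.3 395.1]
top [523 391   9   7  19] [527.5 394.9]
side [393 150   7  17  91] [395.9 157.9]
side [528 227  14  14 122] [533.9 234.5]
side [504 237  17  15 173] [511.7 244.2]
side [256 273  12  13 117] [261.3 279.4]
```

View pics/crop.png

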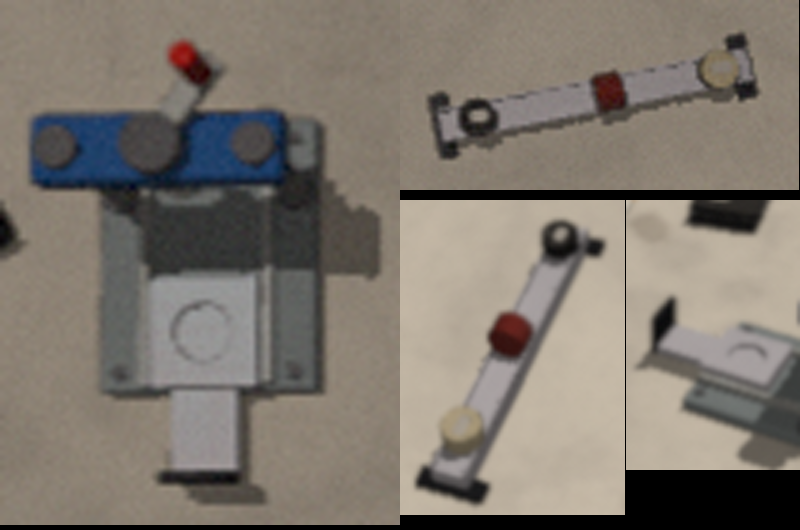

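The enlarged crops show:
- **Red disc:** lying on its side, axis along the rail, top (385,219).
- **Neighbours:** black at (350.5,225.8), beige at (413.9,212.6).
- **Press:** nest centre at top (255.4,206.4) and side (350.7,190.7).
- **Crank handle:** top (252,152), pointing to the back of the press.

```bash
cat >> h.py <<'E'
from scipy.optimize import least_squares
def cyl(c,ax,r,h):
    ax=np.array(ax,float); ax/=np.linalg.norm(ax); u=np.cross(ax,[.3,.5,.81]);u/=np.linalg.norm(u);v=np.cross(ax,u)
    t=np.linspace(0,2*np.pi,40)[:,None]; ring=np.array(c)+r*(np.cos(t)*u+np.sin(t)*v)
    return np.vstack([ring-ax*h/2,ring+ax*h/2])
def hullc(n,P):
    m=cv2.moments(cv2.convexHull(proj(n,P).astype(np.float32))); return np.array([m['m10'],m['m01']])/m['m00']
E
python3 - <<'E'
from h import *
print("black",at("top",(350.5,225.8),.042),"beige",at("top",(413.9,212.6),.042))
bs=at("side",(225+(559-400)/3,235+(238-200)/3),.042); gs=at("side",(225+(462-400)/3,235+(422-200)/3),.042)
print("side",bs,gs)
B=at("top",(350.5,225.8),.042);G=at("top",(413.9,212.6),.042)
for d in(B-G,bs-gs): print("yaw rail",np.degrees(np.arctan2(-d[0],d[1])),np.linalg.norm(d))
ax=B-G
for w in(("top",),("side",),("top","side")):
    meas={"top":(384.8,218.5),"side":(261.3,279.4)}; hm={"top":(252.2,151.8),"side":(395.9,157.9)}
    f=lambda p,m,mk:np.concatenate([hullc(n,mk(p))-m[n] for n in w])
    print(w,"red",least_squares(f,[.4,-.25],args=(meas,lambda p:cyl([*p,.036],ax,.015,.021))).x,
     "handle",least_squares(f,[.6,.1],args=(hm,lambda p:cyl([*p,.197],[0,0,1],.008,.044))).x)
print("nest",at("top",(255.4,206.4),.030),at("side",(350.7,190.7),.030))
c=lambda x,y:(215+x/5,140+y/5)
for nm,u,z in(("bridgeFL",(32,184),.158),("bridgeFR",(285,185),.158),("bridgeBL",(34,113),.158),("bridgeBR",(285,111),.158),("baseFL",(100,391),.014),("baseFR",(322,391),.014),("baseBR",(322,115),.014),("hub",(150,141),.17),("tabL",(160,480),.056),("tabR",(240,480),.056),("blkFL",(148,384),.03),("blkFR",(258,384),.03),("blkBL",(150,274),.03),("blkBR",(256,274),.03)):
    print(nm,at("top",c(*u),z).round(4))
E
```

```text
black [ 0.48129816 -0.13455712  0.042     ] beige [ 0.51771121 -0.32311672  0.042     ]
side [ 0.48473511 -0.13852807  0.042     ] [ 0.51672549 -0.32126554  0.042     ]
yaw rail 10.929939298252307 0.19204331873567182
yaw rail 9.92969043964253 0.18551648841882373
('top',) red [ 0.50178806 -0.23712183] handle [0.67137956 0.12560167]
('side',) red [ 0.49925248 -0.23516364] handle [0.66903017 0.12565945]
('top', 'side') red [ 0.50017716 -0.23655526] handle [0.66996849 0.12568618]
nest [0.54402151 0.15097381 0.03      ] [0.54492913 0.1555715  0.03      ]
bridgeFL [0.6138 0.218  0.158 ]
bridgeFR [0.6109 0.0799 0.158 ]
bridgeBL [0.653  0.2177 0.158 ]
bridgeBR [0.6515 0.0801 0.158 ]
baseFL [0.5101 0.2171 0.014 ]
baseFR [0.5083 0.0803 0.014 ]
baseBR [0.6798 0.0804 0.014 ]
hub [0.6339 0.1508 0.17  ]
tabL [0.4547 0.1698 0.056 ]
tabR [0.4542 0.1225 0.056 ]
blkFL [0.5129 0.1836 0.03  ]
blkFR [0.5121 0.1167 0.03  ]
blkBL [0.5799 0.1831 0.03  ]
blkBR [0.5789 0.1182 0.03  ]
```

```bash
cat >> h.py <<'E'
def to(p,yang=None):
    """shift (tool axes, mm) and turn (deg) from the present pose to TCP p, tool y along world angle yang (deg, mod 180)"""
    o=monitor.get_obs(); M=R.from_rotvec(o['tool_rot']).as_matrix(); d=M.T@(np.array(p)-o['tool_pos'])*1000
    t=None
    if yang is not None:
        cur=np.degrees(np.arctan2(M[1,1],M[0,1])); t=-((yang-cur+90)%180-90)
    print("shift",d.round(1),"turn",t,"| q6",o['q'][5].round(2),"pos",o['tool_pos'].round(4),"F",o['contact_force'].round(1)); return d
E
python3 - <<'E'
from h import *
M=R.from_rotvec(monitor.get_obs()['tool_rot']).as_matrix(); print(M.round(3))
yr=np.array([-.182,.983]); red=np.array([.500,-.2363])
s=red-32*yr/1000; print(s); to([*s,.26],10.5)
E
```

```text
[[ 0.944  0.33  -0.   ]
 [ 0.33  -0.944  0.002]
 [ 0.    -0.002 -1.   ]]
[ 0.505824 -0.267756]
shift [ 388.9 -204.6  144. ] turn -81.20359042184248 | q6 -0.12 pos [ 0.2065 -0.5896  0.4036] F [-0.4 -0.7 -0. ]
```

>>> step_arm(commands=[[0,[45,-24,10],-8],[0,[90,-48,25],-17],[0,[135,-72,45],-26],[0,[180,-96,65],-35],[0,[225,-120,85],-44],[0,[270,-144,100],-53],[0,[315,-166,115],-62],[0,[350,-184,130],-71],[0,[375,-197,140],-78],[0,[389,-204.6,144],-81.2],[0,[389,-204.6,144],-81.2],[0,[389,-204.6,144],-81.2]])

```text
t: 1.6
tool_pos: [0.5058, -0.2689, 0.2612]
tool_rot: [2.011, 2.413, -0.001]
contact_force: [-0.1, 0.6, 0.3]
opening: 0.0003
grip_force: 0.0
```

```bash
python3 - <<'E'
from h import *
to([.5058,-.2678,.2185],10.5)
print(R.from_rotvec(monitor.get_obs()['tool_rot']).as_matrix().round(3), monitor.get_obs()['opening'])
im=snap("side","s1.png"); cv2.imwrite("pics/s1.png",cv2.resize(im[215:345,200:330,::-1],None,fx=4,fy=4,interpolation=cv2.INTER_CUBIC))
E
```

```text
shift [ 1.2  0.2 42.7] turn -0.09953523944118103 | q6 -0.8 pos [ 0.5058 -0.2689  0.2612] F [-0.1  0.6  0.3]
[[-0.181  0.984  0.   ]
 [ 0.984  0.181 -0.001]
 [-0.001  0.    -1.   ]] 0.0003375920938797245
```

View pics/s1.png

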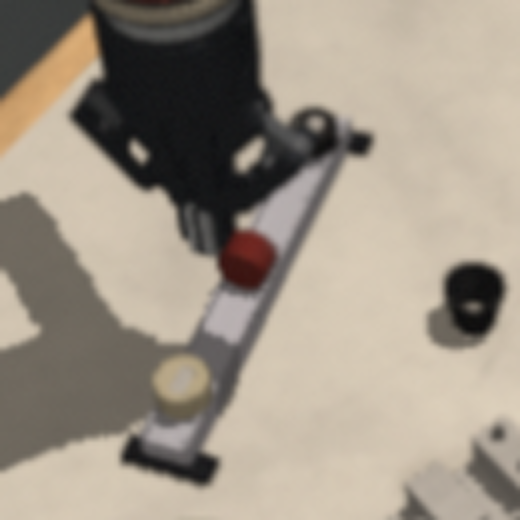

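The gripper hangs above the rail behind the red disc (crop (248,262)). The fingertips are at (205,240), between the red and beige discs and still above them. Next I lower them and push slowly towards black.

>>> step_arm(commands=[[0,[1,0,20],0],[0,[1,0,35],0],[0,[1,0,42.5],0],[0,[1,0,42.5],0],[0,[5,0,42.5],0],[0,[9,0,42.5],0]])

```text
t: 2.4
tool_pos: [0.5047, -0.2592, 0.2189]
tool_rot: [2.008, 2.414, 0.0]
contact_force: [0.4, 0.2, -1.1]
opening: 0.0
grip_force: 0.0
```

>>> step_arm(commands=[[0,[2,0,0],0],[0,[4,0,0],0],[0,[6,0,0],0],[0,[8,0,0],0],[0,[10,0,0],0],[0,[12,0,0],0],[0,[13,0,0],0],[0,[14,0,0],0],[0,[14,0,0],0]])

```text
t: 3.52
tool_pos: [0.5018, -0.2455, 0.2181]
tool_rot: [-2.009, -2.415, -0.0]
contact_force: [-0.3, -0.5, 0.6]
opening: -0.0001
grip_force: 0.1
```

```bash
python3 - <<'E'
from h import *
to([.5058,-.2678,.2185],10.5)
im=snap("side","s2.png"); cv2.imwrite("pics/s2.png",cv2.resize(im[225:325,220:310,::-1],None,fx=5,fy=5,interpolation=cv2.INTER_CUBIC))
E
```

```text
shift [-22.6  -0.2  -0.4] turn 0.0002982785920266906 | q6 -0.77 pos [ 0.5018 -0.2455  0.2181] F [-0.3 -0.5  0.6]
```

View pics/s2.png

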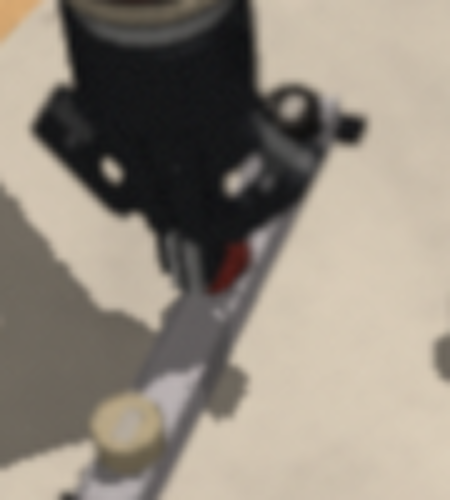

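The disc appears to be tilting ahead of the fingers, with its lower edge at crop (218,288). I'll nudge it further in small steps.

>>> step_arm(commands=[[0,[1,0,0],0],[0,[2,0,0],0],[0,[3,0,0],0],[0,[4,0,0],0],[0,[5,0,0],0],[0,[5,0,0],0]])

```text
t: 4.32
tool_pos: [0.5009, -0.2406, 0.2181]
tool_rot: [-2.009, -2.415, 0.0]
contact_force: [0.0, -0.7, -0.7]
opening: 0.0
grip_force: 0.0
```

>>> step_arm(commands=[[0,[-6,0,0],0],[0,[-12,0,0],0],[0,[-15,0,-20],0],[0,[-15,0,-60],0],[0,[-15,0,-100],0],[0,[-60,0,-120],0],[0,[-60,-50,-120],0],[0,[-60,-100,-120],0],[0,[-60,-100,-120],0]])

```text
t: 5.45
tool_pos: [0.4115, -0.3186, 0.3393]
tool_rot: [2.012, 2.411, -0.001]
contact_force: [0.7, -0.9, 0.2]
opening: -0.0004
grip_force: 0.0
```

```bash
python3 - <<'E'
from h import *
im=snap("side","s3.png"); im2=snap("top","t3.png")
c=lambda a:cv2.resize(a[...,::-1],None,fx=4,fy=4,interpolation=cv2.INTER_CUBIC)
cv2.imwrite("pics/c3.png",np.hstack([c(im[225:325,220:310]),c(im2[180:280,330:430])]))
for n,im in(("top",im2),("side",im)):
    hsv=cv2.cvtColor(im,cv2.COLOR_RGB2HSV); m=(((hsv[...,0]<8)|(hsv[...,0]>172))&(hsv[...,1]>140)&(hsv[...,2]>40)).astype(np.uint8)
    N,_,s,cc=cv2.connectedComponentsWithStats(m)
    for i in range(1,N):
        if 12<s[i,4]<600: print(n,s[i],cc[i].round(1))
to([.5,-.23,.206],10.5)
E
```

```text
top [143   0   3  10  14] [144.3   4.1]
top [246  42  12  12 107] [251.8  48. ]
top [295  44  11  12  97] [300.5  49.6]
top [249 148   8   9  38] [252.3 151.9]
top [373 216   9   9  66] [376.9 220.2]
top [228 340  47  50 528] [253.  362.6]
top [296 357   7   6  17] [298.9 359.4]
top [286 360   5   6  14] [288.4 362.7]
top [265 377  32  23 232] [280.  391.6]
side [393 150   7  17  90] [395.8 157.8]
side [528 227  14  14 122] [533.9 234.5]
side [504 237  17  15 173] [511.8 244.2]
side [260 266  11  13 118] [265.3 272. ]
shift [ 71.3 100.9 133.8] turn -0.06074511586234621 | q6 -0.98 pos [ 0.4135 -0.3182  0.3397] F [0.7 0.3 0.1]
```

View pics/c3.png

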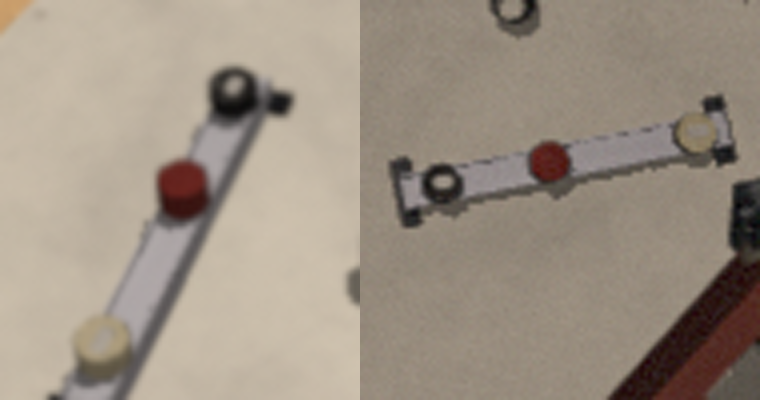

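The red disc now stands upright on the rail (side crop (183,190), top crop (550,162)), and both neighbours are unmoved. Now I locate it and plan the grasp.

```bash
python3 - <<'E'
from h import *
m={"top":(376.9,220.2),"side":(265.3,272.0)}
for w in(("top",),("side",),("top","side")):
    p=least_squares(lambda p:np.concatenate([hullc(n,cyl([*p,.0355],[0,0,1],.015,.021))-m[n] for n in w]),[.5,-.2]).x; print(w,p)
to([*p,.28],10.5); to([*p,.206],10.5)
E
```

```text
('top',) [ 0.49705145 -0.21352283]
('side',) [ 0.49525149 -0.21230625]
('top', 'side') [ 0.49598852 -0.21283666]
shift [ 88.8 100.1  59.7] turn -0.06074511586234621 | q6 -0.98 pos [ 0.4135 -0.3182  0.3397] F [0.7 0.3 0.1]
shift [ 88.9 100.  133.7] turn -0.06074511586234621 | q6 -0.98 pos [ 0.4135 -0.3182  0.3397] F [0.7 0.3 0.1]
```

>>> step_arm(commands=[[65,[30,34,20],0],[65,[60,68,40],0],[65,[89,100,60],0],[65,[89,100,60],0],[65,[89,100,90],0],[65,[89,100,120],0],[65,[89,100,134.5],0],[65,[89,100,134.5],0]])

```text
t: 6.55
tool_pos: [0.4957, -0.2124, 0.2033]
tool_rot: [-2.008, -2.414, 0.0]
contact_force: [0.0, 0.4, 0.5]
opening: 0.0555
grip_force: 0.0
```

>>> step_arm(commands=[[45,[0,0,0],0],[38,[0,0,0],0],[30,[0,0,0],0],[20,[0,0,0],0],[20,[0,0,0],0],[20,[0,0,0],0]], squeeze=30)

```text
t: 7.3
tool_pos: [0.4963, -0.2126, 0.2052]
tool_rot: [2.007, 2.414, 0.0]
contact_force: [-0.4, 0.8, 6.6]
opening: 0.0287
grip_force: 29.4
```

>>> step_arm(commands=[[20,[0,0,-8],0],[20,[0,0,-30],0],[20,[0,0,-60],0],[20,[0,0,-90],0],[20,[0,0,-90],0]])

```text
t: 7.92
tool_pos: [0.4965, -0.2126, 0.2968]
tool_rot: [2.005, 2.411, 0.002]
contact_force: [0.5, -0.4, -0.7]
opening: 0.0287
grip_force: 29.7
```

```bash
python3 - <<'E'
from h import *
to([.5445,.1505,.245],89.5)
E
```

```text
shift [348.5 113.1  51. ] turn -78.99890729979131 | q6 -0.73 pos [ 0.4965 -0.2126  0.2968] F [ 0.5 -0.4 -0.7]
```

>>> step_arm(commands=[[20,[30,10,0],-7],[20,[65,21,0],-15],[20,[100,32,0],-23],[20,[140,45,0],-32],[20,[180,58,0],-41],[20,[220,71,0],-50],[20,[260,84,0],-59],[20,[300,97,0],-68],[20,[330,107,0],-75],[20,[348.5,113,20],-79],[20,[348.5,113,51],-79],[20,[348.5,113,51],-79]])

```text
t: 9.43
tool_pos: [0.5412, 0.1511, 0.2382]
tool_rot: [-0.013, -3.133, 0.002]
contact_force: [-0.4, -0.4, -1.1]
opening: 0.0284
grip_force: 29.8
```

```bash
python3 - <<'E'
from h import *
to([.5445,.1505,.245],89.5)
im=snap("side","s4.png"); im2=snap("top","t4.png")
c=lambda a:cv2.resize(a[...,::-1],None,fx=4,fy=4,interpolation=cv2.INTER_CUBIC)
cv2.imwrite("pics/c4.png",np.hstack([c(im[130:230,310:410]),c(im2[150:250,205:300])]))
E
```

```text
shift [-3.2 -0.5 -6.9] turn 0.023525841962907634 | q6 -1.42 pos [0.5412 0.1511 0.2382] F [-0.4 -0.4 -1.1]
```

View pics/c4.png

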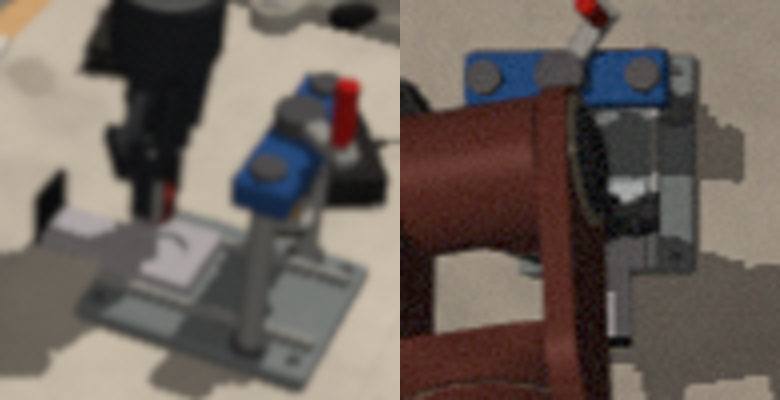

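The disc is held between the fingers just above the carriage (side crop (168,200)), with the nest's far arc visible at (178,240). I lower it with a small correction and watch the force.

>>> step_arm(commands=[[20,[-3.2,-0.6,0],0],[20,[-3.2,-0.6,15],0],[20,[-3.2,-0.6,24],0],[20,[-3.2,-0.6,24],0],[20,[-3.2,-0.6,24],0]])

```text
t: 10.15
tool_pos: [0.5465, 0.1504, 0.2186]
tool_rot: [-0.014, -3.141, 0.0]
contact_force: [-0.6, 0.0, -0.6]
opening: 0.0285
grip_force: 29.7
```

>>> step_arm(commands=[[20,[0,0,1.5],0],[20,[0,0,3],0],[20,[0,0,4],0],[20,[0,0,5],0]])

```text
t: 10.65
tool_pos: [0.5465, 0.1505, 0.2137]
tool_rot: [0.014, 3.141, 0.0]
contact_force: [-0.4, -0.8, -1.2]
opening: 0.0284
grip_force: 29.7
```

>>> step_arm(commands=[[20,[2,0,0],0],[20,[2,0,0],0],[20,[2,0,1.5],0],[20,[2,0,3],0],[20,[2,0,4],0],[20,[2,0,4],0]])

```text
t: 11.4
tool_pos: [0.5445, 0.1505, 0.2095]
tool_rot: [-0.014, -3.141, 0.0]
contact_force: [-0.7, 0.4, -0.8]
opening: 0.0284
grip_force: 29.7
```

>>> step_arm(commands=[[20,[0,0,1],0],[20,[0,0,2],0],[20,[0,0,2],0]])

```text
t: 11.78
tool_pos: [0.5444, 0.1505, 0.2076]
tool_rot: [-0.014, -3.141, 0.0]
contact_force: [-0.2, 0.5, -0.6]
opening: 0.0287
grip_force: 29.7
```

>>> step_arm(commands=[[20,[0,0,0.7],0],[20,[0,0,1.4],0],[20,[0,0,1.4],0]])

```text
t: 12.15
tool_pos: [0.5445, 0.1505, 0.2062]
tool_rot: [-0.014, -3.141, 0.0]
contact_force: [0.5, 0.1, -0.9]
opening: 0.0286
grip_force: 29.7
```

>>> step_arm(commands=[[20,[0,0,0.7],0],[20,[0,0,1.4],0],[20,[0,0,1.4],0]])

```text
t: 12.52
tool_pos: [0.5446, 0.1505, 0.2053]
tool_rot: [-0.014, -3.141, 0.0]
contact_force: [-2.0, -0.1, 3.0]
opening: 0.0285
grip_force: 30.1
```

>>> step_arm(commands=[[38,[0,0,-0.5],0],[45,[0,0,-0.5],0],[60,[0,0,-0.5],0],[60,[0,0,-0.5],0],[60,[0,0,-15],0],[60,[0,0,-40],0],[60,[0,0,-80],0],[60,[60,0,-110],0],[30,[110,0,-110],0],[0,[150,0,-110],0],[0,[150,0,-110],0],[0,[150,0,-110],0]])

```text
t: 14.02
tool_pos: [0.395, 0.1519, 0.3161]
tool_rot: [0.014, 3.139, 0.001]
contact_force: [0.7, -0.1, 0.3]
opening: -0.0002
grip_force: 0.0
```

```bash
python3 - <<'E'
from h import *
im=snap("side","s5.png"); im2=snap("top","t5.png")
c=lambda a:cv2.resize(a[...,::-1],None,fx=4,fy=4,interpolation=cv2.INTER_CUBIC)
cv2.imwrite("pics/c5.png",np.hstack([c(im[130:230,310:410]),c(im2[150:250,205:300])]))
for n,i in(("top",im2),("side",im)):
    hsv=cv2.cvtColor(i,cv2.COLOR_RGB2HSV); m=(((hsv[...,0]<8)|(hsv[...,0]>172))&(hsv[...,1]>140)&(hsv[...,2]>40)).astype(np.uint8)
    N,_,s,cc=cv2.connectedComponentsWithStats(m)
    for k in range(1,N):
        if 12<s[k,4]<300 and 240<cc[k][0]<410: print(n,s[k],cc[k].round(1))
print([hullc(n,cyl([.5445,.1505,.0355],[0,0,1],.015,.021)) for n in("top","side")])
to([.435,.1505,.206],89.5)
E
```

```text
top [246  42  12  12 107] [251.8  48. ]
top [295  44  11  12  94] [300.5  49.7]
top [249 148   8   8  37] [252.2 151.8]
top [251 202   9   9  64] [255. 206.]
top [295 357   8   9  22] [297.6 361.9]
top [322 358  20  31 178] [332.3 373. ]
top [285 360   6   7  14] [287.7 362.8]
top [305 360   7   5  13] [307.5 361.2]
top [273 367  18  33 209] [279.8 381.6]
top [333 385  10  13  42] [337.8 391.5]
top [241 396   8   4  16] [244.7 397.8]
side [393 150   7  17  90] [395.8 157.8]
side [346 185   8   9  60] [349.4 189.4]
[array([255.12256962, 206.05247159]), array([349.93381784, 190.12543755])]
shift [-39.4  -0.9 109.8] turn -0.024656425911999236 | q6 -1.37 pos [0.3955 0.1518 0.3157] F [ 1.1 -0.9  0.2]
```

View pics/c5.png

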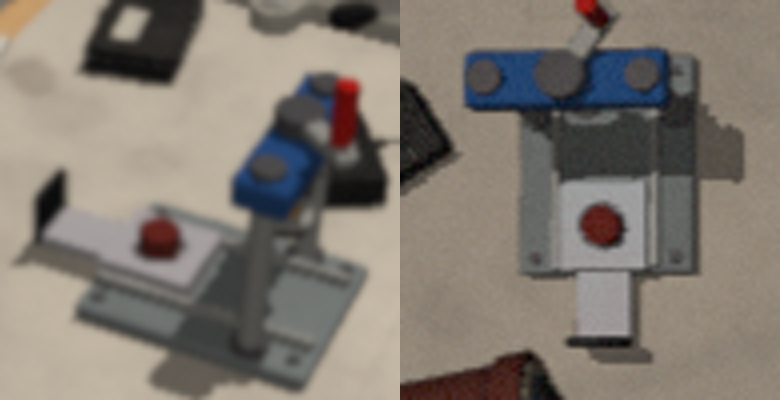

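The disc sits flat in the nest (side crop (160,240), top crop (602,227)). Next I push the tab.

>>> step_arm(commands=[[0,[-20,-0.5,40],0],[0,[-36,-0.5,80],0],[0,[-36,-0.5,106],0],[0,[-36,-0.5,106],0],[0,[-45,0,106],0],[0,[-53,0,106],0],[0,[-61,0.2,106],0],[0,[-69,0.4,106],0],[0,[-77,0.5,106],0],[0,[-85,0.6,106],0],[0,[-93,0.8,106],0],[0,[-101,1,106],0]])

```text
t: 15.62
tool_pos: [0.496, 0.1518, 0.2089]
tool_rot: [-0.014, -3.141, 0.0]
contact_force: [-2.9, -0.6, 2.4]
opening: 0.0004
grip_force: 1.5
```

>>> step_arm(commands=[[0,[-6,0.2,0],0],[0,[-12,0.3,0],0],[0,[-18,0.4,0],0],[0,[-24,0.5,0],0]])

```text
t: 16.12
tool_pos: [0.5198, 0.1521, 0.2087]
tool_rot: [-0.014, -3.141, 0.001]
contact_force: [-3.4, -1.9, 1.2]
opening: 0.0004
grip_force: 1.4
```

>>> step_arm(commands=[[0,[-3,0,0],0],[0,[-6,0,0],0],[0,[-8,0,0],0],[0,[-8,0,0],0]])

```text
t: 16.62
tool_pos: [0.5276, 0.1522, 0.2088]
tool_rot: [0.014, 3.141, 0.001]
contact_force: [-0.9, 0.0, -2.1]
opening: -0.0004
grip_force: 0.6
```

>>> step_arm(commands=[[0,[-1,0,0],0],[0,[-2,0,0],0],[0,[-2,0,0],0]])

```text
t: 17.0
tool_pos: [0.5295, 0.1522, 0.2089]
tool_rot: [0.014, 3.142, 0.0]
contact_force: [-2.7, 0.3, 0.2]
opening: -0.0002
grip_force: 1.0
```

>>> step_arm(commands=[[0,[-1,0,0],0],[0,[-2,0,0],0],[0,[-2,0,0],0]])

```text
t: 17.38
tool_pos: [0.5315, 0.1522, 0.2089]
tool_rot: [-0.014, -3.141, -0.0]
contact_force: [-3.7, 0.4, -0.3]
opening: -0.0003
grip_force: 1.6
```

>>> step_arm(commands=[[0,[-1,0,0],0],[0,[-2,0,0],0],[0,[-2,0,0],0]])

```text
t: 17.75
tool_pos: [0.5324, 0.1523, 0.2088]
tool_rot: [-0.013, -3.136, 0.0]
contact_force: [-11.5, 0.2, 7.6]
opening: 0.0002
grip_force: 5.7
```

>>> step_arm(commands=[[0,[-1,0,0],0],[0,[-1.5,0,0],0],[0,[-1.5,0,0],0]])

```text
t: 18.12
tool_pos: [0.5331, 0.1523, 0.2088]
tool_rot: [-0.013, -3.132, 0.001]
contact_force: [-17.1, -0.9, 11.8]
opening: 0.0
grip_force: 8.6
```

The carriage is home: the force rose to 17 N at a hard stop. Now to the crank handle.

>>> step_arm(commands=[[0,[8,0,0],0],[0,[25,0,-20],0],[0,[25,0,-60],0],[0,[25,0,-110],0],[30,[25,0,-160],0],[60,[25,0,-210],0],[60,[0,-5,-220],0],[60,[-50,-15,-220],0],[60,[-100,-22,-220],0],[60,[-139,-27,-220],0],[60,[-139,-27,-220],0],[60,[-139,-27,-220],0]])

```text
t: 19.62
tool_pos: [0.6736, 0.1238, 0.429]
tool_rot: [0.014, 3.141, 0.0]
contact_force: [-0.5, -0.2, -0.5]
opening: 0.0514
grip_force: 0.0
```

```bash
python3 - <<'E'
from h import *
to([.671,.125,.358],89.5)
print(R.from_rotvec(monitor.get_obs()['tool_rot']).as_matrix().round(3))
im=snap("side","s6.png"); im2=snap("top","t6.png")
c=lambda a:cv2.resize(a[...,::-1],None,fx=4,fy=4,interpolation=cv2.INTER_CUBIC)
cv2.imwrite("pics/c6.png",np.hstack([c(im[100:230,310:410]),c(im2[130:260,205:300])]))
E
```

```text
shift [ 2.7  1.1 71. ] turn -0.007463686588025098 | q6 -1.49 pos [0.6736 0.1238 0.429 ] F [-0.5 -0.2 -0.5]
[[-1.     0.009  0.001]
 [ 0.009  1.     0.   ]
 [-0.001  0.    -1.   ]]
```

View pics/c6.png

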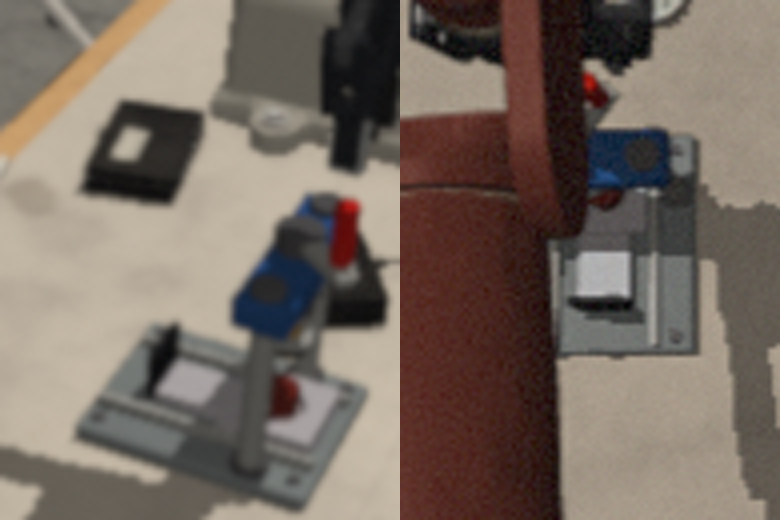

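The carriage is home with the red disc under the bridge (side crop (285,395)), and the gripper is above the handle (345,235). Next I descend and grip the handle.

>>> step_arm(commands=[[60,[2.7,1.1,0],0],[60,[2.7,1.1,30],0],[60,[2.7,1.1,60],0],[60,[2.7,1.1,71],0],[60,[2.7,1.1,71],0]])

```text
t: 20.35
tool_pos: [0.6706, 0.1251, 0.3575]
tool_rot: [-0.013, -3.14, 0.0]
contact_force: [-0.5, 0.6, 0.3]
opening: 0.0515
grip_force: 0.0
```

>>> step_arm(commands=[[40,[0,0,0],0],[20,[0,0,0],0],[5,[0,0,0],0],[5,[0,0,0],0],[5,[0,0,0],0],[5,[0,0,0],0]], squeeze=60)

```text
t: 21.1
tool_pos: [0.6715, 0.1249, 0.3597]
tool_rot: [0.014, 3.139, 0.0]
contact_force: [-1.2, 0.4, 5.4]
opening: 0.0143
grip_force: 58.5
```

```bash
cat > tab.py <<'E'
import numpy as np,sys
# rows: th0, step, nrows per call, ncalls
th0,st,n,k=map(float,sys.argv[1:5]); r=float(sys.argv[5]) if len(sys.argv)>5 else 45
P=lambda t:r*np.array([np.cos(np.radians(t)),-np.sin(np.radians(t))])
M=np.array([[-1,.009],[.009,1]])
for j in range(int(k)):
    a=th0+j*n*st; print(a,[[5,[*(M@(P(a+(i+1)*st)-P(a))).round(1).tolist(),0],0] for i in range(int(n))])
E
python3 tab.py 33 10 6 2
```

```text
33.0 [[5, [4.8, -6.2, 0], 0], [5, [10.6, -11.5, 0], 0], [5, [17.2, -15.7, 0], 0], [5, [24.4, -18.7, 0], 0], [5, [32.1, -20.4, 0], 0], [5, [39.9, -20.8, 0], 0]]
93.0 [[5, [7.8, 1.0, 0], 0], [5, [15.3, 3.4, 0], 0], [5, [22.2, 7.0, 0], 0], [5, [28.4, 11.8, 0], 0], [5, [33.7, 17.6, 0], 0], [5, [38.0, 24.2, 0], 0]]
```

>>> step_arm(commands=[[5,[4.8,-6.2,0],0],[5,[10.6,-11.5,0],0],[5,[17.2,-15.7,0],0]])

```text
t: 21.48
tool_pos: [0.6547, 0.1108, 0.3598]
tool_rot: [0.013, 3.134, 0.008]
contact_force: [5.5, 7.9, 2.9]
opening: 0.0145
grip_force: 58.5
```

>>> step_arm(commands=[[5,[7.2,-3.0,0],0],[5,[14.9,-4.7,0],0],[5,[22.7,-5.1,0],0]])

```text
t: 21.85
tool_pos: [0.6322, 0.1061, 0.3598]
tool_rot: [0.013, 3.132, 0.009]
contact_force: [9.3, 9.0, 0.2]
opening: 0.0147
grip_force: 58.5
```

```bash
cat > tab2.py <<'E'
import numpy as np,sys
cx,cy,ax,ay,th,st,n,k=map(float,sys.argv[1:9])
M=np.array([[-1,.009],[.009,1]]); C=np.array([cx,cy])
T=lambda t:np.array([ax,ay])+45*np.array([np.cos(np.radians(t)),-np.sin(np.radians(t))])
for j in range(int(k)):
    a=th+j*n*st; rows=[[5,[*(M@(T(a+(i+1)*st)-C)).round(1).tolist(),0],0] for i in range(int(n))]; print(a+n*st,rows); C=C+M@np.array(rows[-1][1][:2])
print(C)
E
python3 tab2.py 630.7 104.7 635 151.2 95 9 5 2
```

```text
140.0 [[5, [6.6, 2.8, 0], 0], [5, [13.3, 5.0, 0], 0], [5, [19.6, 8.2, 0], 0], [5, [25.3, 12.3, 0], 0], [5, [30.3, 17.3, 0], 0]]
185.0 [[5, [4.2, 5.7, 0], 0], [5, [7.4, 12.0, 0], 0], [5, [9.6, 18.7, 0], 0], [5, [10.7, 25.7, 0], 0], [5, [10.7, 32.8, 0], 0]]
[590.1509 155.169 ]
```

>>> step_arm(commands=[[5,[6.6,2.8,0],0],[5,[13.3,5.0,0],0],[5,[19.6,8.2,0],0],[5,[25.3,12.3,0],0],[5,[30.3,17.3,0],0]])

```text
t: 22.48
tool_pos: [0.6023, 0.1213, 0.3598]
tool_rot: [0.015, 3.132, -0.004]
contact_force: [8.3, -4.3, 1.1]
opening: 0.0142
grip_force: 58.8
```

>>> step_arm(commands=[[5,[4.2,5.7,0],0],[5,[7.4,12.0,0],0],[5,[9.6,18.7,0],0],[5,[10.7,25.7,0],0],[5,[10.7,32.8,0],0]])

```text
t: 23.1
tool_pos: [0.5909, 0.1534, 0.3597]
tool_rot: [0.015, 3.14, -0.009]
contact_force: [-1.5, -8.6, 7.7]
opening: 0.0145
grip_force: 59.3
```

```bash
python3 tab2.py 590.15 155.2 635.3 151.4 185 5 2 18
```

```text
195.0 [[5, [-0.8, 4.0, 0], 0], [5, [-1.6, 7.9, 0], 0]]
205.0 [[5, [-1.2, 3.7, 0], 0], [5, [-2.6, 7.4, 0], 0]]
215.0 [[5, [-1.8, 3.5, 0], 0], [5, [-3.9, 6.8, 0], 0]]
225.0 [[5, [-2.4, 3.1, 0], 0], [5, [-5.0, 6.0, 0], 0]]
235.0 [[5, [-2.8, 2.7, 0], 0], [5, [-5.9, 5.1, 0], 0]]
245.0 [[5, [-3.3, 2.2, 0], 0], [5, [-6.8, 4.0, 0], 0]]
255.0 [[5, [-3.6, 1.6, 0], 0], [5, [-7.3, 2.8, 0], 0]]
265.0 [[5, [-3.9, 0.8, 0], 0], [5, [-7.8, 1.4, 0], 0]]
275.0 [[5, [-3.9, 0.2, 0], 0], [5, [-7.8, 0.1, 0], 0]]
285.0 [[5, [-3.9, -0.5, 0], 0], [5, [-7.7, -1.3, 0], 0]]
295.0 [[5, [-3.8, -1.2, 0], 0], [5, [-7.4, -2.6, 0], 0]]
305.0 [[5, [-3.5, -1.8, 0], 0], [5, [-6.9, -3.9, 0], 0]]
315.0 [[5, [-3.1, -2.4, 0], 0], [5, [-6.0, -5.0, 0], 0]]
325.0 [[5, [-2.7, -2.9, 0], 0], [5, [-5.1, -6.0, 0], 0]]
335.0 [[5, [-2.1, -3.2, 0], 0], [5, [-4.0, -6.7, 0], 0]]
345.0 [[5, [-1.5, -3.6, 0], 0], [5, [-2.7, -7.4, 0], 0]]
355.0 [[5, [-0.9, -3.8, 0], 0], [5, [-1.5, -7.7, 0], 0]]
365.0 [[5, [-0.2, -3.9, 0], 0], [5, [-0.0, -7.8, 0], 0]]
[680.0879 147.49  ]
```

>>> step_arm(commands=[[5,[-0.8,4.0,0],0],[5,[-1.6,7.9,0],0]])

```text
t: 23.35
tool_pos: [0.5922, 0.1615, 0.3597]
tool_rot: [-0.015, -3.141, 0.008]
contact_force: [-6.3, -8.2, 8.7]
opening: 0.0145
grip_force: 59.4
```

>>> step_arm(commands=[[5,[-1.2,3.7,0],0],[5,[-2.6,7.4,0],0]])

```text
t: 23.6
tool_pos: [0.5945, 0.1691, 0.3597]
tool_rot: [-0.015, -3.14, 0.007]
contact_force: [-7.2, -6.0, 10.4]
opening: 0.0144
grip_force: 59.4
```

>>> step_arm(commands=[[5,[-1.8,3.5,0],0],[5,[-3.9,6.8,0],0]])

```text
t: 23.85
tool_pos: [0.5983, 0.1762, 0.3597]
tool_rot: [-0.014, -3.139, 0.005]
contact_force: [-7.9, -4.7, 10.2]
opening: 0.0141
grip_force: 59.4
```

>>> step_arm(commands=[[5,[-2.4,3.1,0],0],[5,[-5.0,6.0,0],0]])

```text
t: 24.1
tool_pos: [0.6032, 0.1826, 0.3597]
tool_rot: [-0.014, -3.138, 0.003]
contact_force: [-9.0, -4.2, 11.4]
opening: 0.0143
grip_force: 59.5
```

>>> step_arm(commands=[[5,[-2.8,2.7,0],0],[5,[-5.9,5.1,0],0]])

```text
t: 24.35
tool_pos: [0.609, 0.1879, 0.3597]
tool_rot: [-0.014, -3.138, 0.002]
contact_force: [-10.0, -2.6, 10.1]
opening: 0.0143
grip_force: 59.5
```

>>> step_arm(commands=[[5,[-3.3,2.2,0],0],[5,[-6.8,4.0,0],0]])

```text
t: 24.6
tool_pos: [0.6158, 0.1921, 0.3597]
tool_rot: [-0.013, -3.138, 0.001]
contact_force: [-9.4, -2.0, 10.1]
opening: 0.0142
grip_force: 59.6
```

>>> step_arm(commands=[[5,[-3.6,1.6,0],0],[5,[-7.3,2.8,0],0]])

```text
t: 24.85
tool_pos: [0.6231, 0.1951, 0.3597]
tool_rot: [-0.013, -3.138, -0.001]
contact_force: [-9.2, 0.8, 11.1]
opening: 0.0141
grip_force: 59.6
```

>>> step_arm(commands=[[5,[-3.9,0.8,0],0],[5,[-7.8,1.4,0],0]])

```text
t: 25.1
tool_pos: [0.6309, 0.1967, 0.3597]
tool_rot: [-0.013, -3.138, -0.002]
contact_force: [-9.0, 1.8, 10.3]
opening: 0.0143
grip_force: 59.6
```

>>> step_arm(commands=[[5,[-3.9,0.2,0],0],[5,[-7.8,0.1,0],0]])

```text
t: 25.35
tool_pos: [0.6387, 0.197, 0.3597]
tool_rot: [-0.012, -3.138, -0.003]
contact_force: [-8.6, 1.5, 9.2]
opening: 0.0142
grip_force: 59.5
```

>>> step_arm(commands=[[5,[-3.9,-0.5,0],0],[5,[-7.7,-1.3,0],0]])

```text
t: 25.6
tool_pos: [0.6464, 0.1959, 0.3597]
tool_rot: [-0.012, -3.138, -0.004]
contact_force: [-8.4, 3.1, 8.7]
opening: 0.0143
grip_force: 59.5
```

>>> step_arm(commands=[[5,[-3.8,-1.2,0],0],[5,[-7.4,-2.6,0],0]])

```text
t: 25.85
tool_pos: [0.6538, 0.1934, 0.3597]
tool_rot: [-0.012, -3.139, -0.005]
contact_force: [-8.0, 4.0, 9.5]
opening: 0.0147
grip_force: 59.5
```

>>> step_arm(commands=[[5,[-3.5,-1.8,0],0],[5,[-6.9,-3.9,0],0]])

```text
t: 26.1
tool_pos: [0.6607, 0.1896, 0.3597]
tool_rot: [-0.012, -3.139, -0.006]
contact_force: [-6.9, 5.6, 8.1]
opening: 0.0144
grip_force: 59.5
```

>>> step_arm(commands=[[5,[-3.1,-2.4,0],0],[5,[-6.0,-5.0,0],0]])

```text
t: 26.35
tool_pos: [0.6668, 0.1848, 0.3597]
tool_rot: [-0.012, -3.14, -0.008]
contact_force: [-7.0, 6.7, 8.0]
opening: 0.0142
grip_force: 59.5
```

>>> step_arm(commands=[[5,[-2.7,-2.9,0],0],[5,[-5.1,-6.0,0],0]])

```text
t: 26.6
tool_pos: [0.6719, 0.179, 0.3597]
tool_rot: [-0.011, -3.141, -0.009]
contact_force: [-5.0, 7.0, 6.9]
opening: 0.0144
grip_force: 59.5
```

>>> step_arm(commands=[[5,[-2.1,-3.2,0],0],[5,[-4.0,-6.7,0],0]])

```text
t: 26.85
tool_pos: [0.676, 0.1724, 0.3597]
tool_rot: [-0.011, -3.141, -0.01]
contact_force: [-4.5, 8.9, 7.4]
opening: 0.0141
grip_force: 59.6
```

>>> step_arm(commands=[[5,[-1.5,-3.6,0],0],[5,[-2.7,-7.4,0],0]])

```text
t: 27.1
tool_pos: [0.6784, 0.1664, 0.3597]
tool_rot: [-0.01, -3.141, -0.016]
contact_force: [-4.2, 13.8, 6.1]
opening: 0.0144
grip_force: 59.6
```

>>> step_arm(commands=[[5,[-0.9,-3.8,0],0],[5,[-1.5,-7.7,0],0]])

```text
t: 27.35
tool_pos: [0.6801, 0.159, 0.3598]
tool_rot: [0.01, 3.14, 0.017]
contact_force: [-1.5, 15.7, 5.5]
opening: 0.0142
grip_force: 59.5
```

```bash
python3 tab2.py 680.1 155.3 635.4 151.4 355 5 2 15
```

```text
365.0 [[5, [-0.3, -3.9, 0], 0], [5, [-0.2, -7.8, 0], 0]]
375.0 [[5, [0.5, -3.9, 0], 0], [5, [1.3, -7.8, 0], 0]]
385.0 [[5, [1.1, -3.7, 0], 0], [5, [2.6, -7.4, 0], 0]]
395.0 [[5, [1.8, -3.4, 0], 0], [5, [3.9, -6.8, 0], 0]]
405.0 [[5, [2.3, -3.1, 0], 0], [5, [5.0, -6.0, 0], 0]]
415.0 [[5, [2.8, -2.7, 0], 0], [5, [5.9, -5.1, 0], 0]]
425.0 [[5, [3.3, -2.2, 0], 0], [5, [6.8, -4.0, 0], 0]]
435.0 [[5, [3.6, -1.5, 0], 0], [5, [7.3, -2.8, 0], 0]]
445.0 [[5, [3.8, -0.8, 0], 0], [5, [7.7, -1.4, 0], 0]]
455.0 [[5, [4.0, -0.2, 0], 0], [5, [7.9, -0.1, 0], 0]]
465.0 [[5, [3.9, 0.5, 0], 0], [5, [7.7, 1.3, 0], 0]]
475.0 [[5, [3.8, 1.2, 0], 0], [5, [7.4, 2.6, 0], 0]]
485.0 [[5, [3.5, 1.8, 0], 0], [5, [6.8, 3.9, 0], 0]]
495.0 [[5, [3.2, 2.4, 0], 0], [5, [6.1, 5.0, 0], 0]]
505.0 [[5, [2.7, 2.9, 0], 0], [5, [5.1, 6.0, 0], 0]]
[598.5264 125.6317]
```

The crank suddenly turned harder between handle angles of about 333° and 340°, going from about 9–10 N to 15 N. I take contact as roughly 336°, so the target is about 427°.

>>> step_arm(commands=[[5,[-0.3,-3.9,0],0],[5,[-0.2,-7.8,0],0]])

```text
t: 27.6
tool_pos: [0.6806, 0.1512, 0.3598]
tool_rot: [0.01, 3.138, 0.017]
contact_force: [1.4, 15.6, 4.2]
opening: 0.0146
grip_force: 59.5
```

>>> step_arm(commands=[[5,[0.5,-3.9,0],0],[5,[1.3,-7.8,0],0]])

```text
t: 27.85
tool_pos: [0.6796, 0.1433, 0.3598]
tool_rot: [0.01, 3.136, 0.017]
contact_force: [3.9, 14.9, 2.7]
opening: 0.0146
grip_force: 59.3
```

>>> step_arm(commands=[[5,[1.1,-3.7,0],0],[5,[2.6,-7.4,0],0]])

```text
t: 28.1
tool_pos: [0.6773, 0.1356, 0.3599]
tool_rot: [0.011, 3.134, 0.016]
contact_force: [6.2, 14.2, 1.8]
opening: 0.0142
grip_force: 59.3
```

>>> step_arm(commands=[[5,[1.8,-3.4,0],0],[5,[3.9,-6.8,0],0]])

```text
t: 28.35
tool_pos: [0.6737, 0.1285, 0.3599]
tool_rot: [0.011, 3.132, 0.015]
contact_force: [8.1, 14.4, 1.5]
opening: 0.0144
grip_force: 59.2
```

>>> step_arm(commands=[[5,[2.3,-3.1,0],0],[5,[5.0,-6.0,0],0]])

```text
t: 28.6
tool_pos: [0.669, 0.1222, 0.3599]
tool_rot: [0.011, 3.131, 0.014]
contact_force: [11.5, 11.8, -0.8]
opening: 0.0144
grip_force: 59.1
```

>>> step_arm(commands=[[5,[2.8,-2.7,0],0],[5,[5.9,-5.1,0],0]])

```text
t: 28.85
tool_pos: [0.6633, 0.1167, 0.3599]
tool_rot: [0.012, 3.129, 0.012]
contact_force: [11.7, 10.8, -1.1]
opening: 0.0143
grip_force: 59.0
```

>>> step_arm(commands=[[5,[3.3,-2.2,0],0],[5,[6.8,-4.0,0],0]])

```text
t: 29.1
tool_pos: [0.6567, 0.1124, 0.3599]
tool_rot: [0.012, 3.128, 0.011]
contact_force: [13.8, 8.8, -1.6]
opening: 0.0143
grip_force: 58.9
```

```bash
python3 - <<'E'
from h import *
def ang(p,r):
    g=np.array(p)+R.from_rotvec(r).as_matrix()[:,2]*.155; d=g[:2]-[.6354,.1514]; return g.round(4),np.degrees(np.arctan2(-d[1],d[0]))%360,np.hypot(*d)
o=monitor.get_obs()
for p,r in(([.6719,.179,.3597],[-.011,-3.141,-.009]),([.676,.1724,.3597],[-.011,-3.141,-.01]),([.6784,.1664,.3597],[-.01,-3.141,-.016]),([.6801,.159,.3598],[.01,3.14,.017]),(o['tool_pos'],o['tool_rot'])): print(ang(p,r))
E
python3 tab2.py 653.7 109.8 635.4 151.4 425 4 2 1
```

```text
(array([0.6718, 0.1799, 0.2047]), np.float64(321.96381271105145), np.float64(0.046235688877377376))
(array([0.6759, 0.1734, 0.2047]), np.float64(331.51281827616117), np.float64(0.0460984750869777))
(array([0.6783, 0.168 , 0.2047]), np.float64(338.8801114644709), np.float64(0.04601269197512139))
(array([0.6803, 0.1607, 0.2048]), np.float64(348.3362426758379), np.float64(0.045890192030096665))
(array([0.6587, 0.1134, 0.2049]), np.float64(58.46216763840318), np.float64(0.044597375575268446))
433.0 [[5, [2.2, -0.4, 0], 0], [5, [5.1, -1.5, 0], 0]]
[648.5865 108.3459]
```

>>> step_arm(commands=[[5,[2.6,-1.2,0],0],[5,[5.3,-2.2,0],0],[5,[5.3,-2.2,0],0]])

```text
t: 29.48
tool_pos: [0.6514, 0.1098, 0.3599]
tool_rot: [0.013, 3.129, 0.009]
contact_force: [14.0, 7.5, -1.4]
opening: 0.0143
grip_force: 58.9
```

```bash
python3 - <<'E'
from h import *
o=monitor.get_obs(); g=o['tool_pos']+R.from_rotvec(o['tool_rot']).as_matrix()[:,2]*.155; d=g[:2]-[.6354,.1514]; print(g,np.degrees(np.arctan2(-d[1],d[0]))+360,o['contact_force'])
E
```

```text
[0.65341667 0.11069826 0.20490008] 426.12336632483937 [13.98794123  7.46506967 -1.41413876]
```

>>> step_arm(commands=[[5,[-1,0.5,0],0],[5,[-2,1,0],0],[30,[-2,1,0],0],[50,[-2,1,0],0],[60,[-2,1,0],0],[60,[-2,1,0],0],[60,[-2,1,-30],0],[60,[-2,1,-70],0],[60,[-2,1,-100],0],[60,[60,1,-110],0],[60,[120,1,-110],0],[60,[180,1,-110],0]])

```text
t: 30.98
tool_pos: [0.4677, 0.1107, 0.468]
tool_rot: [0.014, 3.141, 0.0]
contact_force: [-1.0, 0.1, 1.0]
opening: 0.0513
grip_force: 0.0
```

>>> step_arm(commands=[[60,[40,-60,0],0],[60,[60,-120,0],0],[60,[60,-180,0],0],[60,[60,-240,0],0],[60,[60,-240,0],0],[60,[60,-240,0],0]])

```text
t: 31.72
tool_pos: [0.4072, -0.1288, 0.4678]
tool_rot: [-0.016, -3.141, -0.001]
contact_force: [-0.5, 0.3, -0.4]
opening: 0.0513
grip_force: 0.0
```

```bash
python3 - <<'E'
from h import *
im=snap("side","s7.png"); im2=snap("top","t7.png")
c=lambda a:cv2.resize(a[...,::-1],None,fx=4,fy=4,interpolation=cv2.INTER_CUBIC)
cv2.imwrite("pics/c7.png",np.hstack([c(im[130:230,310:410]),c(im2[140:240,205:300])]))
for n,i in(("top",im2),("side",im)):
    hsv=cv2.cvtColor(i,cv2.COLOR_RGB2HSV); m=(((hsv[...,0]<8)|(hsv[...,0]>172))&(hsv[...,1]>140)&(hsv[...,2]>40)).astype(np.uint8)
    N,_,s,cc=cv2.connectedComponentsWithStats(m)
    for k in range(1,N):
        if 12<s[k,4]<300 and 240<cc[k][0]<410 and 140<cc[k][1]<240: print(n,s[k],cc[k].round(1))
hp=least_squares(lambda p:hullc("side",cyl([*p,.197],[0,0,1],.008,.044))-[0,0],[.6,.1]) if 0 else None
o=monitor.get_obs(); print(o['tool_pos'],o['contact_force'],o['opening'])
E
```

```text
top [254 155   8   8  36] [257.5 158.5]
side [384 150   7  18  92] [386.9 158.3]
side [379 199   4   4  13] [380.4 200.8]
[ 0.40748737 -0.12762716  0.46789279] [-0.35877436  0.27499351  0.13477666] 0.05100607385737412
```

View pics/c7.png

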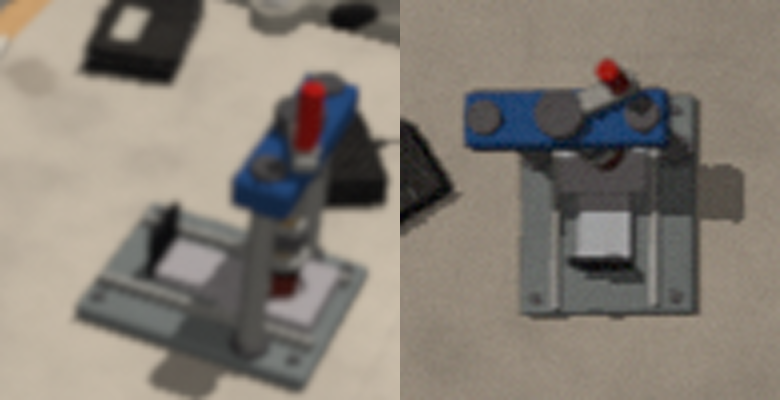

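The pad rests on the red disc (side crop (285,280)) with the carriage home and the handle released near 426°. The gripper is clear of everything, so I hand in.

```bash
python3 -c "
from h import *
print(finish_job())"
```

```text
the job is handed in; nothing more can be done
None
```

I stood the specimen up on the rail, let go, re-gripped it from above and set it in the nest, then pushed the carriage home. I wound the crank about a quarter turn past first contact, let go and handed the job in at about 32 s; contact was felt to within about 4°, and I didn't re-check the neighbours after the grasp from the rail.

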